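Close up a loaded lamp driver box: hook in the cover, press it down and lock its turn stud

ROBOT

A 6-joint arm with a two-finger parallel gripper is mounted at the origin on the work surface. World frame = base frame: x ahead of the robot, y to its left, z up, the work surface at z = 0. Lengths are in m, angles in rad, forces in N, time in s.
With the tool pointing down it reaches from about 0.35 to 0.975 m from the base axis. Payload 7.1 kg.
Tool frame: the origin (TCP) lies midway between the tips of the shut fingers; the grasp point (between the pads) lies 19 mm behind it; z points along the fingers, y is the direction in which the jaws open and shut (so a half turn about z gives the same grasp; the last joint's range is limited). The gripper opens to 88 mm and grips with 3 to 60 N. Pads are 20 mm wide; open, the fingers measure 115 mm over their backs; the gripper's body (75 mm by 178 mm) begins 61 mm behind the grasp point.
Start: joints at [1.316, 0.423, 1.63, -0, 1.089, -0.019], TCP at [0.146, 0.608, 0.223] pointing down, gripper open.
Joint ranges: [-3, 3], [-0.9, 2.11], [0.09, 2.58], [-1.31, 4.45], [0.11, 2.69], [-2.54, 2.54]. Speed limits (rad/s): [2.39, 2.39, 3.01, 3.14, 3.14, 3.14].

INTERFACE

Orientations are given as a 3x3 rotation matrix whose columns are the frame's x, y, z axes.
In Python, from rig import telemetry, snapshot, ticket gives the robot as it stands.
- The arm moves only by the shell command python3 -m inch 'ROWS'. ROWS is JSON, a list of rows, each a list of 3 entries, a list of its own where there are three numbers: the finger opening in mm, from 0 to 87.8, then the shift along the tool's x, y, z in mm, then the turn, a rotation vector about the tool's x, y, z in degrees. In form: [[grip, [tx, ty, tz], [wx, wy, wz]], ...]. A call has 1 to 8 rows; each row shifts and turns the commanded pose from where the row before left it, along the tool's axes as they then stand; what a row does not reach is not made up. A row lasts 1/8 s, in which the tool goes at most 62.5 mm and 10.7 degrees, less where a joint would pass 70% of its speed; a pose out of reach is approached as far as the arm can. A call is refused whole if a number of a shift passes 62.5 or a number of a turn 10.7, either way. A call with a gripper value outside its range is refused whole. The fingers move at their own pace and stop on an object; the grip force is fixed at half the most. Time passes only in rows, so rows that do not move let the fingers close. It gives the time, the measured TCP pose, the force and the opening at its end, in the units of the state.
- telemetry.state(): the state, without advancing time (a new reading comes with each control period).
- snapshot(name): name is "scene" or "top" or "wrist"; returns a dict with "frame" (420x560x3 uint8, blue, green, red), "K" (3x3 intrinsics, pixels), "rvec" (rotation vector, rad) and "tvec" (3), from world to camera coordinates, as OpenCV has them. Camera axes: x right, y down, z forward; pixel columns grow to the right and rows downward; lengths in m; the calibration is good to about 2 mm. A picture is of the moment at which its call begins. There is no depth.
- ticket.close_job(): hands the job in, once; it reports no verdict.
The state is a dict: "time_s": time; "q": joint angles; "joint_velocities": joint speeds; "effort": joint torques, N m; "eef_pos": TCP position; "tool_rot": TCP orientation; "force": force on the tool from outside, world axes, zero at the start; "ft_torque": the same for the moment, N m; "grip_width": finger opening in m.
Only numpy, scipy, OpenCV 4.12 (cv2) and the standard library are available. Lean on these libraries where they do the work, as an engineer would, in place of code of your own. Each camera call takes 0.05 s, during which the arm holds its last target. There are 200 camera calls.

TASK

The lamp driver box on the bench is loaded and wants closing. Turn its stud in line with the box, hook the cover's tongue under the box's lip and swing the cover down so that the stud comes up through its slot, then press the cover down against the sprung seal and turn the stud back fully across the slot so that it holds the cover shut. Leave the screwdriver, the tape roll and the jar where they are.

Things in the scene. Friction and masses are not known exactly. Their poses are not given: they have to be found in the camera images.
- housing: Dark grey open box fixed to the bench, 180 x 120 x 60 mm (x, y, z), loaded with a module (below z = 44). Origin: centre of its underside; z up; x runs from the lip end (nearer the robot) to the stud end. Rim and end decks are at z = 60 mm: lip-end deck x = -90 to -44, stud-end deck x = 36 to 90, 8 mm side walls between. Box and cover may be left or right of one another.
- lip (a point): Middle of the mouth under the box's lip, on the deck: x = -68, y = 0, z = 60 mm in the box's frame; same axes. The lip is a bar over x = -90 to -68, y = -41 to 41, z = 70 to 76. The mouth beneath is 10 mm high, 66 mm wide (y = -33 to 33) and ends at a stop wall at x = -79.
- seal (a joint): Black rubber strip across the stud-end deck (box x = 80 to 88, y = -50 to 50 mm), sprung, standing 8 mm above the rim. Value in m: 0 = up, 0.008 = pressed level with the rim. Pushes up with 3 N at first and 11 N when level.
- stud (a joint): Steel turn stud at x = 62, y = 0 on the box. Neck 8.4 mm thick; on it a wing 28 x 9 mm, from z = 66 to 85 mm (top 5 mm taper to 24 x 6: grip below). Value in rad, counter-clockwise from above, hard stops at both ends: 0 = wing across the box (along its y: locked), 1.571 = in line with the box's x (fits the slot). Stays where left, turns with 0.04 N m, cannot lift.
- stud_head (a point): On the stud's axis, half-way up the wing, 75.5 mm above the bench. y axis along the wing's 28 mm length, x axis across its 9 mm thickness; it turns with the stud.
- cover_grip (a point): Centre of the rib on the loose grey metal cover. Cover axes: z up, x from tongue to slot end; cover origin: centre of the plate's underside; this point is at (-8, 0, 20) mm. Plate 150 (x) x 112 (y) x 5 mm, 0.22 kg, lying flat on the bench at first. Rib 60 mm long (y), 10 mm thick (x), from z = 5 to 35 mm.
- cover_tongue (a point): Middle of the end of the cover's tongue, at the underside, (-91, 0, 0) mm in the cover's frame. Tongue 60 mm wide, 16 mm long, 4 mm thick, flush with the underside. With this end low and the slot end 15 to 20 degrees up it goes in under the lip, clear of the stud; flat it cannot, the stud is in the way. Shut, it ends about 1 mm from the stop wall.
- cover_slot (a point): Centre of the slot through the cover, at the underside, (49, 0, 0) mm in the cover's frame; 40 mm long (x), 14 mm wide (y). The hooked-in cover rests on the seal; the wing can turn only while the plate is pressed down 6 mm here (about 10 N; at 12 N it meets the rim). Fingertips astride the wing can press beside the slot and turn the wing at once.
- cover_front (a point): Middle of the cover's slot-end edge, at the underside, (75, 0, 0) mm in the cover's frame. Resting on the seal it is about 68 mm above the bench; held down by the locked stud about 61 to 62 mm.
- screwdriver: Bystander: screwdriver lying on the bench, 180 mm long.
- tape: Bystander: roll of tape lying flat, 96 mm across, 24 mm high.
- jar: Bystander: closed jar, 56 mm across, 60 mm high.
There are look-alikes about, which are no part of the job. Leave any green or pink look-alike of the housing alone.

How it is judged:
On the way, in this order (a step that is already met when the one before it is completed fails the run):
1. the stud is turned in line with the box (value of joint stud above 1.3 rad), for 0.1 s.
2. the cover is on, its tongue under the lip and the stud, still in line, up through its slot (x of cover_tongue in the frame of housing below -0.072 m and z of cover_tongue in the frame of housing between 0.056 and 0.066 m and horizontal distance between cover_slot and stud_head below 0.009 m and z of cover_front in the frame of housing below 0.074 m and value of joint stud above 1.2 rad), for 0.1 s.
At the end, for the whole second after the job is handed in: The cover lies on the box with its tongue at least 4 mm in under the lip and its slot within 9 mm of the stud, its slot-end edge held down to within 3 mm of the rim, and the stud turned across the slot (within 0.2 rad of its locked stop) (x of cover_tongue in the frame of housing below -0.072 m and z of cover_tongue in the frame of housing between 0.056 and 0.066 m and horizontal distance between cover_slot and stud_head below 0.009 m and z of cover_front in the frame of housing between 0.056 and 0.063 m and value of joint stud below 0.2 rad); the robot touches nothing.
It fails at once if the screwdriver is moved more than 3 cm (distance of screwdriver from where it was at the start of the episode above 0.03 m).
It fails at once if the tape is moved more than 3 cm (distance of tape from where it was at the start of the episode above 0.03 m).
It fails at once if the jar is moved more than 3 cm (distance of jar from where it was at the start of the episode above 0.03 m).
It also fails if it takes over 72 s, if anything falls off the work surface, if the arm or the gripper's body presses on something with over 40 N, if the wrist force passes 120 N, or if a joint passes its speed limit or range.

## Working session

There is one attempt and no reset: what is moved stays moved. The work goes in short steps, Python scripts to look and compute and a shell command to move; the robot and the scene stay as the last step left them, time stands still between calls to the robot, and variables do not carry over. Pictures are saved under pics/ and viewed, about 8 in all and at most 12, crops included, and the job is handed in when it is done.

```bash
mkdir -p pics; ls
cat > h.py <<'E'
import numpy as np,cv2
from rig import telemetry,snapshot,ticket
def snap(n,name):
    s=snapshot(n); cv2.imwrite(f'pics/{name}.png',s['frame']); np.savez(f'pics/{name}.npz',**s); return s
def load(name): return dict(np.load(f'pics/{name}.npz'))
def ray(s,uv,z):
    R=cv2.Rodrigues(s['rvec'])[0]; t=np.ravel(s['tvec']); c=-R.T@t
    d=R.T@np.linalg.inv(s['K'])@np.array([uv[0],uv[1],1.]); return c+d*(z-c[2])/d[2]
def proj(s,p): return cv2.projectPoints(np.array(p,float).reshape(-1,3),s['rvec'],s['tvec'],s['K'],None)[0].reshape(-1,2)
E
python3 - <<'E'
from h import *
a=snap('top','top0');b=snap('scene','scene0');c=snap('wrist','wrist0')
for s in (a,b,c): print((-cv2.Rodrigues(s['rvec'])[0].T@np.ravel(s['tvec'])).round(3), s['K'][0,0])
print(telemetry.state())
cv2.imwrite('pics/all0.png',cv2.resize(np.vstack([np.hstack([a['frame'],b['frame']])]),(800,300)))
E
```

```text
pics
[0.395 0.017 1.453] 531.058715017764
[ 1.876 -0.002  1.164] 528.324770866225
[0.076 0.624 0.384] 356.1417385260886
{'time_s': 0.15, 'q': array([ 1.31599934e+00,  4.23647270e-01,  1.63049826e+00,  1.92667777e-05,
        1.08862881e+00, -1.90071941e-02]), 'joint_velocities': array([ 5.80121840e-05, -2.20737254e-03, -1.68600972e-03, -6.89627300e-04,
       -1.32310882e-03, -7.85621685e-04]), 'effort': array([ 7.18807241e-04, -5.44982028e+01, -2.73915088e+01,  6.43571536e-02,
        2.04761530e-02, -5.62872424e-05]), 'eef_pos': array([0.14587139, 0.60729131, 0.2220979 ]), 'tool_rot': array([[-9.72328045e-01,  2.33619507e-01, -3.14360464e-04],
       [ 2.33619715e-01,  9.72327378e-01, -1.13922697e-03],
       [ 3.95156431e-05, -1.18114313e-03, -9.99999302e-01]]), 'force': array([-0.25578236,  0.75488159, -0.44008862]), 'ft_torque': array([-0.03435544,  0.04822029,  0.01630661]), 'grip_width': 0.08743504823421946}
```

View pics/top0.png

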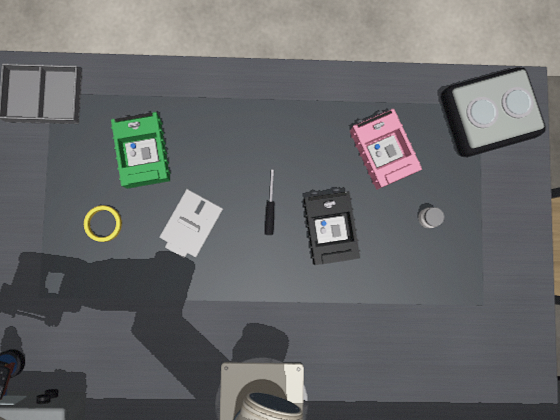

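View pics/scene0.png

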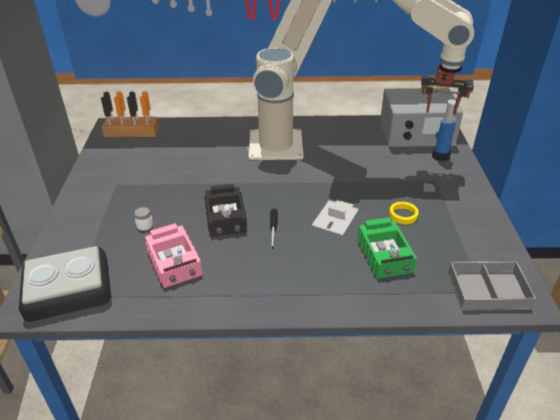

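The top view shows three candidate housings: green at (140,150), pink at (385,150) and dark grey at (330,225). I choose the dark grey one by the description. The only cover is the light grey plate at (192,222). The screwdriver is at (270,205), the tape at (102,223) and the jar at (431,217). I'll check the choice in a close crop.

Run:
```python
from h import *
a=load('top0');f=a['frame']
c1=cv2.resize(f[175:275,290:370],None,fx=5,fy=5,interpolation=cv2.INTER_CUBIC)
c2=cv2.resize(f[180:265,155:230],None,fx=5,fy=5,interpolation=cv2.INTER_CUBIC)
h=max(c1.shape[0],c2.shape[0]);P=lambda c:cv2.copyMakeBorder(c,0,h-c.shape[0],0,0,cv2.BORDER_CONSTANT)
cv2.imwrite('pics/crop0.png',np.hstack([P(c1),P(c2)]))
# cover mask
m=np.zeros(f.shape[:2],np.uint8);m[180:262,155:230]=(f[180:262,155:230].min(2)>110)*255
cs=max(cv2.findContours(m,0,2)[0],key=cv2.contourArea)
print('cover',cv2.contourArea(cs),cv2.approxPolyDP(cs,2.5,True).reshape(-1,2).tolist())
for p in cv2.approxPolyDP(cs,2.5,True).reshape(-1,2): print(p,ray(a,p,.005)[:2].round(4))
```

```text
cover 2456.0 [[186, 189], [159, 237], [167, 242], [165, 247], [182, 256], [188, 253], [196, 257], [223, 209]]
[186 189] [0.5668 0.2197]
[159 237] [0.4343 0.2877]
[167 242] [0.4212 0.2656]
[165 247] [0.4076 0.2704]
[182 256] [0.3844 0.2238]
[188 253] [0.3928 0.2079]
[196 257] [0.3825 0.186 ]
[223 209] [0.5143 0.1171]
```

View pics/crop0.png

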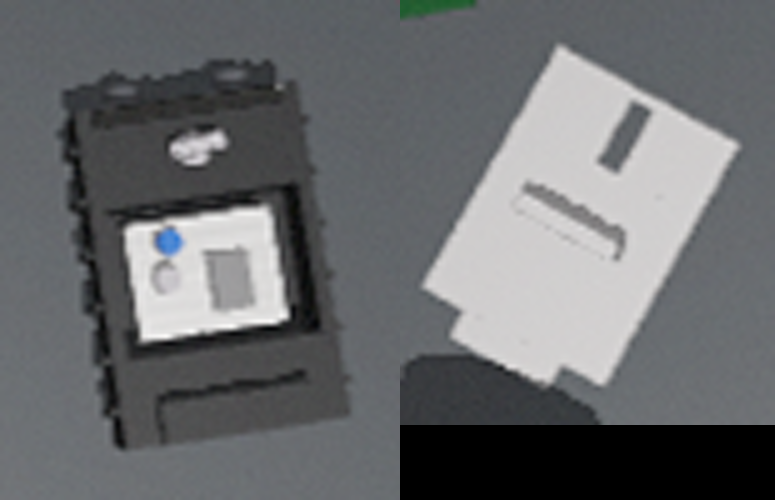

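The crop shows the dark housing with the stud wing across it at about (330,204), the open cavity with the module, and the lip at the near end. It also shows the cover with its slot, rib and tongue. The measured cover length is 149 mm, matching the 150 mm given. Next I'll write a row planner that prints rows, then go and take a closer look.

```bash
cat >> h.py <<'E'
from scipy.spatial.transform import Rotation as Ro, Slerp
def Rdown(jaw,tilt=0,sgn=1):
    """tool down, tool y along world yaw `jaw` deg; tilt deg: rotation about box/cover y axis, +x end up"""
    j=np.radians(jaw); y=np.array([np.cos(j),np.sin(j),0]); z=np.array([0,0,-1.]); R=np.c_[np.cross(y,z),y,z]
    ax=np.array([-np.sin(j),np.cos(j),0])
    return Ro.from_rotvec(-ax*np.radians(tilt)).as_matrix()@R
def plan(way,grip,start=None):
    """way: list of (p,R,n) ; prints rows to type"""
    s=telemetry.state(); p,R=(s['eef_pos'],s['tool_rot']) if start is None else start
    rows=[]
    for (tp,tR,n) in way:
        p0,R0=p.copy(),R.copy(); sl=Slerp([0,1],Ro.from_matrix([R0,tR]))
        for i in range(1,n+1):
            gp=p0+(np.array(tp)-p0)*i/n; gR=sl(i/n).as_matrix()
            d=(R.T@(gp-p)*1e3).round(1); w=np.degrees(Ro.from_matrix(R.T@gR).as_rotvec()).round(1)
            p=p+R@d/1e3; R=R@Ro.from_rotvec(np.radians(w)).as_matrix()
            rows.append([grip,d.tolist(),w.tolist()])
    for i in range(0,len(rows),8): print(str(rows[i:i+8]).replace(' ',''))
    return p,R
E
python3 - <<'E'
from h import *
a=load('top0')
st=ray(a,(329.8,204.4),.085);print(st)
o=np.array([290,175])
for q in [(78,108),(297,83),(350,413),(122,447)]: print(ray(a,np.array(q)/5+o-.4,.06).round(3))
J=8.5;j=np.radians(J)
cam=st+.0*np.r_[0]
# hover so wrist camera (on tool +x) still sees; jaw angle J
p=np.r_[st[:2],.22]; print(p)
plan([(p,Rdown(J),16)],40)
E
```

```text
[ 0.52599311 -0.16470132  0.085     ]
[ 0.549 -0.103  0.06 ]
[ 0.565 -0.219  0.06 ]
[ 0.391 -0.248  0.06 ]
[ 0.371 -0.128  0.06 ]
[ 0.52599311 -0.16470132  0.22      ]
[[40,[-34.4,-41.4,0.2],[-0.0,0.0,4.2]],[40,[-37.3,-38.7,0.2],[-0.0,0.0,4.3]],[40,[-40.1,-35.8,0.1],[-0.0,0.0,4.2]],[40,[-42.6,-32.8,0.2],[-0.0,0.0,4.3]],[40,[-45.0,-29.5,0.2],[-0.0,0.0,4.2]],[40,[-47.0,-26.2,0.2],[-0.0,0.0,4.3]],[40,[-48.8,-22.5,0.2],[-0.0,0.0,4.2]],[40,[-50.4,-18.9,0.1],[-0.0,0.0,4.3]]]
[[40,[-51.6,-15.1,0.2],[-0.0,0.0,4.2]],[40,[-52.6,-11.2,0.2],[-0.0,0.0,4.3]],[40,[-53.3,-7.3,0.2],[-0.0,0.0,4.2]],[40,[-53.7,-3.4,0.1],[-0.0,0.0,4.3]],[40,[-53.7,0.7,0.2],[-0.0,0.0,4.2]],[40,[-53.6,4.6,0.2],[-0.0,0.1,4.3]],[40,[-53.1,8.7,0.1],[-0.0,-0.0,4.2]],[40,[-52.3,12.4,0.1],[-0.0,-0.0,4.3]]]
```

```bash
python3 -m inch '[[40,[-34,-41,0],[0,0,4.2]],[40,[-37,-39,0],[0,0,4.3]],[40,[-40,-36,0],[0,0,4.2]],[40,[-43,-33,0],[0,0,4.3]],[40,[-45,-30,0],[0,0,4.2]],[40,[-47,-26,0],[0,0,4.3]],[40,[-49,-23,0],[0,0,4.2]],[40,[-50,-19,0],[0,0,4.3]]]' && python3 -m inch '[[40,[-52,-15,0],[0,0,4.2]],[40,[-53,-11,0],[0,0,4.3]],[40,[-53,-7,0],[0,0,4.2]],[40,[-54,-3,0],[0,0,4.3]],[40,[-54,1,0],[0,0,4.2]],[40,[-54,5,0],[0,0,4.3]],[40,[-53,9,0],[0,0,4.2]],[40,[-52,12,0],[0,0,4.3]]]'
python3 - <<'E'
from h import *
s=snap('wrist','w1'); cv2.imwrite('pics/w1b.png',cv2.resize(s['frame'],(800,600)))
t=telemetry.state();print(t['eef_pos'],t['tool_rot'].round(3).tolist())
E
```

```text
time_s: 1.15
eef_pos: [0.3353, 0.2193, 0.2228]
tool_rot: [[-0.674, 0.739, 0.0], [0.739, 0.674, 0.0], [-0.0, 0.0, -1.0]]
force: [1.2, 1.1, 0.6]
grip_width: 0.0399
time_s: 2.15
eef_pos: [0.5274, -0.1669, 0.2225]
tool_rot: [[-0.145, 0.989, -0.0], [0.989, 0.145, 0.0], [0.0, -0.0, -1.0]]
force: [-0.2, 0.5, -0.1]
grip_width: 0.0399
[ 0.5304712  -0.17184274  0.22298584] [[-0.14, 0.99, 0.003], [0.99, 0.14, -0.003], [-0.004, 0.003, -1.0]]
```

View pics/w1b.png

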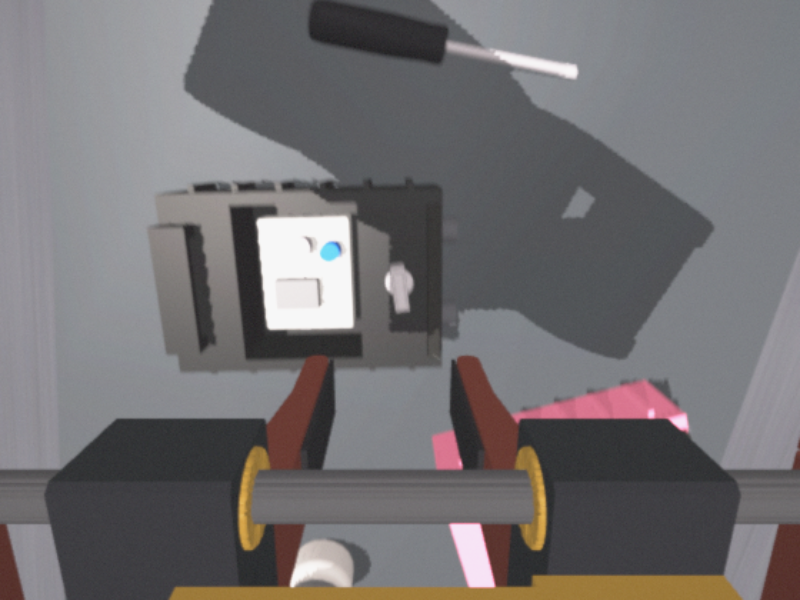

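The wrist view shows the box lip on the left at (175,290), the module, and the stud at (400,285) with its wing across. The screwdriver is above and the pink look-alike is below right. I'll zoom on the box.

Run:
```python
from h import *
s=load('w1');f=s['frame']
c=f[120:270,100:330]; c=cv2.convertScaleAbs(cv2.resize(c,None,fx=3.4,fy=3.4,interpolation=cv2.INTER_CUBIC),alpha=1.6,beta=20)
cv2.imwrite('pics/w1c.png',c)
```

```text
(no output)
```

View pics/w1c.png

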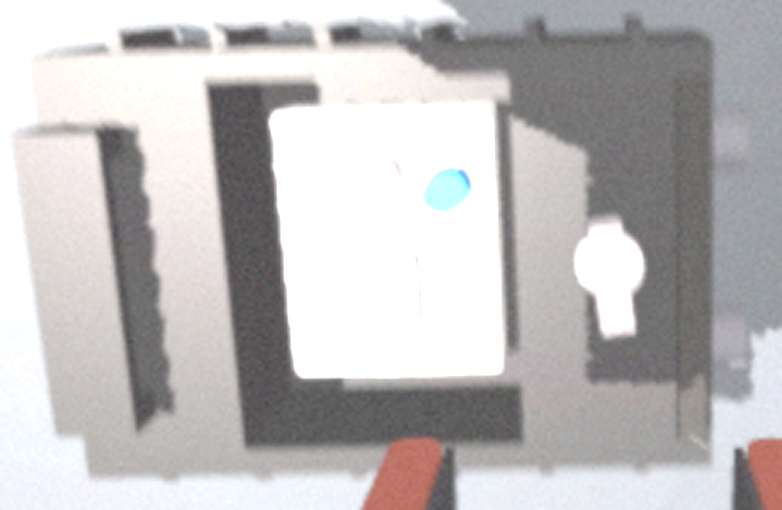

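Run:
```python
from h import *
s=load('w1');g=lambda u:ray(s,np.array(u)/3.4+[100,120]-.35,0) 
r=lambda u,z:ray(s,np.array(u)/3.4+np.array([100,120])-.35,z)
C=[r(u,.06) for u in [(35,58),(710,38),(712,463),(88,475)]]
for c in C: print(c.round(4))
L=lambda a,b:np.linalg.norm(a-b)*1e3
print('sides',L(C[0],C[1]),L(C[3],C[2]),L(C[0],C[3]),L(C[1],C[2]))
ctr=sum(C)/4;d=(C[1]+C[2]-C[0]-C[3])/2; e=(C[0]+C[1]-C[2]-C[3])/2
print('ctr',ctr.round(4),'yaw x',np.degrees(np.arctan2(d[1],d[0])),'yaw y-90',np.degrees(np.arctan2(e[1],e[0]))-90)
yw=np.arctan2(d[1],d[0]);print('stud from box',(ctr+.062*np.r_[np.cos(yw),np.sin(yw),0]).round(4))
print('flange',r((609,262),.064).round(4))
a,b=r((606,218),.083),r((618,337),.083);print('wing ends',a.round(4),b.round(4),L(a,b),'mid',(a+b)/2)
for u in [(100,130),(16,132),(137,428),(55,432)]: print('lip',r(u,.076).round(4))
```

```text
[ 0.3764 -0.1349  0.06  ]
[ 0.5505 -0.1041  0.06  ]
[ 0.5714 -0.2214  0.06  ]
[ 0.394  -0.2512  0.06  ]
sides 176.81188642355482 179.86762617302395 117.69305555456353 119.1114297645899
ctr [ 0.4731 -0.1779  0.06  ] yaw x 9.768433584204132 yaw y-90 9.374495061521017
stud from box [ 0.5342 -0.1674  0.06  ]
flange [ 0.5331 -0.1663  0.064 ]
wing ends [ 0.5298 -0.1509  0.083 ] [ 0.5375 -0.1814  0.083 ] 31.45123200088967 mid [ 0.53367395 -0.16612308  0.083     ]
lip [ 0.4    -0.1484  0.076 ]
lip [ 0.379 -0.152  0.076]
lip [ 0.4128 -0.2277  0.076 ]
lip [ 0.3909 -0.2321  0.076 ]
```

Run:
```python
from h import *
t=telemetry.state();print(t['eef_pos'].round(4))
R=Rdown(9.6)
plan([((.5336,-.1665,.12),R,3),((.5336,-.1665,.071),R,4)],26)
```

```text
[ 0.5305 -0.1718  0.223 ]
[[26,[1.7,1.2,34.3],[0.1,0.1,-0.5]],[26,[1.7,1.2,34.4],[0.0,0.0,-0.5]],[26,[1.7,1.3,34.3],[0.1,0.1,-0.5]],[26,[-0.0,0.0,12.2],[-0.0,0.0,-0.0]],[26,[-0.0,0.0,12.3],[-0.0,0.0,-0.0]],[26,[-0.0,0.0,12.2],[-0.0,0.0,-0.0]],[26,[-0.0,0.0,12.3],[-0.0,0.0,-0.0]]]
```

```bash
python3 -m inch '[[26,[1.7,1.2,34],[0,0,-0.5]],[26,[1.7,1.2,34],[0,0,-0.5]],[26,[1.7,1.2,34],[0,0,-0.5]],[26,[0,0,0],[0,0,0]],[26,[0,0,0],[0,0,0]]]'
python3 - <<'E'
from h import *
s=snap('wrist','w2');f=s['frame'];print(telemetry.state()['eef_pos'])
S=3; u=proj(s,[.5336,-.1665,.08])[0];print(u)
x0,y0=(u-[130,90]).clip(0).astype(int)
c=cv2.resize(f[y0:y0+190,x0:x0+260],None,fx=3,fy=3,interpolation=cv2.INTER_CUBIC);cv2.circle(c,tuple(((u-[x0,y0])*3).astype(int)),3,(0,0,255),-1)
cv2.imwrite('pics/w2c.png',c);print(x0,y0)
E
```

```text
time_s: 2.82
eef_pos: [0.5302, -0.1597, 0.1216]
tool_rot: [[-0.173, 0.985, 0.001], [0.985, 0.173, -0.0], [-0.0, 0.001, -1.0]]
force: [0.1, -0.1, -1.1]
grip_width: 0.0257
[ 0.53054382 -0.15977843  0.1220517 ]
[275.05493276 250.79402833]
145 160
```

View pics/w2c.png

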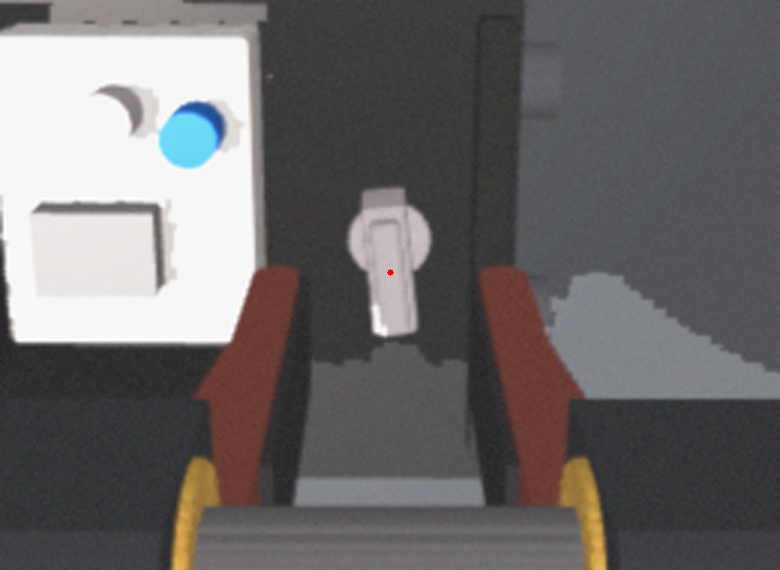

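The predicted point (390,272) falls on the middle of the wing top, so the stud position holds. The wing sits about 5–6° counter-clockwise of exactly across. I'll grip it with the jaws at 15°.

Run:
```python
from h import *
R=Rdown(15)
plan([((.5336,-.1665,.095),R,2),((.5336,-.1665,.071),R,3)],26)
```

```text
[[26,[-3.6,0.9,13.5],[0.1,0.0,-2.5]],[26,[-3.6,0.8,13.6],[0.0,0.1,-2.5]],[26,[0.0,-0.0,8.0],[0.0,-0.0,-0.0]],[26,[0.0,-0.0,8.0],[0.0,-0.0,-0.0]],[26,[0.0,-0.0,8.0],[0.0,-0.0,-0.0]]]
```

```bash
python3 -m inch '[[26,[-3.6,0.9,13.5],[0,0,-2.5]],[26,[-3.6,0.8,13.5],[0,0,-2.5]],[26,[0,0,8],[0,0,0]],[26,[0,0,8],[0,0,0]],[26,[0,0,8],[0,0,0]],[26,[0,0,0],[0,0,0]]]' && python3 -m inch '[[0,[0,0,0],[0,0,0]],[0,[0,0,0],[0,0,0]],[0,[0,0,0],[0,0,0]],[0,[0,0,0],[0,0,0]]]'; python3 -c "
from h import *
t=telemetry.state();print(t['eef_pos'],t['force'],t['ft_torque'])"
```

```text
time_s: 3.62
eef_pos: [0.5323, -0.1661, 0.0692]
tool_rot: [[-0.258, 0.966, -0.001], [0.966, 0.258, 0.0], [0.001, -0.001, -1.0]]
force: [-0.7, -0.2, -0.2]
grip_width: 0.0261
time_s: 4.12
eef_pos: [0.5317, -0.1665, 0.0699]
tool_rot: [[-0.259, 0.966, -0.002], [0.966, 0.259, -0.0], [0.0, -0.002, -1.0]]
force: [-4.8, -2.6, 4.5]
grip_width: 0.0088
[ 0.53172579 -0.16647385  0.0698594 ] [-4.81769697 -2.58023586  4.4627668 ] [-0.44437317  0.88981151  0.038197  ]
```

```bash
python3 -m inch '[[0,[0,-1,0],[0,0,-10.5]],[0,[0,0,0],[0,0,-10.5]],[0,[0,0,0],[0,0,-10.5]],[0,[0,0,0],[0,0,-10.5]],[0,[0,0,0],[0,0,-10.5]],[0,[0,0,0],[0,0,-10.5]],[0,[0,0,0],[0,0,-10.5]],[0,[0,0,0],[0,0,-10.5]]]' && python3 -m inch '[[0,[0,0,0],[0,0,-2]],[0,[0,0,0],[0,0,0]],[0,[0,0,0],[0,0,0]]]'; python3 -c "
from h import *
t=telemetry.state();print(t['eef_pos'],t['force'],t['ft_torque'],t['q'][5])"
```

```text
time_s: 5.12
eef_pos: [0.5323, -0.1656, 0.0699]
tool_rot: [[-0.987, -0.161, 0.001], [-0.161, 0.987, 0.001], [-0.001, 0.001, -1.0]]
force: [2.0, 7.0, 1.1]
grip_width: 0.0088
time_s: 5.5
eef_pos: [0.5322, -0.1655, 0.0699]
tool_rot: [[-0.982, -0.189, 0.001], [-0.189, 0.982, 0.001], [-0.001, 0.001, -1.0]]
force: [1.1, 4.4, 0.0]
grip_width: 0.009
[ 0.53223741 -0.16553463  0.06987214] [1.13334373 4.3853048  0.01039371] [ 1.0343546  -0.2125661  -0.29297555] -2.086890619147163
```

The stud is turned to its in-line stop, with the jaws at 101° and the box yaw about 10°. Now I'll release it and go to the cover rib.

Run:
```python
from h import *
t=telemetry.state();p=t['eef_pos'];R=t['tool_rot']
plan([(p+[0,0,.10],R,2),((.4674,.2063,.17),Rdown(-27.4),14)],40)
```

```text
[[40,[-0.1,0.1,-50.0],[0.0,0.0,0.0]],[40,[-0.0,0.0,-50.0],[0.0,0.0,0.0]],[40,[-0.5,27.0,0.0],[0.0,-0.0,9.2]],[40,[3.8,26.6,0.0],[0.0,-0.0,9.1]],[40,[8.1,25.8,0.1],[0.0,-0.0,9.2]],[40,[12.0,24.1,-0.0],[0.0,-0.0,9.2]],[40,[15.7,21.9,0.0],[0.0,-0.0,9.1]],[40,[19.0,19.2,0.0],[0.0,-0.0,9.2]]]
[[40,[21.8,15.8,0.1],[0.0,-0.0,9.2]],[40,[24.1,12.2,-0.0],[0.0,-0.1,9.1]],[40,[25.6,8.2,-0.0],[0.1,0.0,9.2]],[40,[26.7,4.0,-0.1],[-0.0,0.0,9.1]],[40,[27.0,-0.3,0.0],[-0.0,0.0,9.2]],[40,[26.5,-4.6,-0.0],[0.0,0.0,9.2]],[40,[25.5,-8.7,-0.0],[0.0,0.0,9.1]],[40,[23.8,-12.7,-0.1],[0.0,0.0,9.2]]]
```

```bash
python3 -m inch '[[34,[0,0,0],[0,0,0]],[34,[0,0,0],[0,0,0]]]' && python3 -m inch '[[40,[0,0,-50],[0,0,0]],[40,[0,0,-50],[0,0,0]],[40,[-0.5,27,0],[0,0,9.2]],[40,[4,26.5,0],[0,0,9.1]],[40,[8,26,0],[0,0,9.2]],[40,[12,24,0],[0,0,9.2]],[40,[15.5,22,0],[0,0,9.1]],[40,[19,19,0],[0,0,9.2]]]' && python3 -m inch '[[40,[22,16,0],[0,0,9.2]],[40,[24,12,0],[0,0,9.1]],[40,[25.5,8,0],[0,0,9.2]],[40,[26.5,4,0],[0,0,9.1]],[40,[27,0,0],[0,0,9.2]],[40,[26.5,-4.5,0],[0,0,9.2]],[40,[25.5,-8.5,0],[0,0,9.1]],[40,[24,-12.5,0],[0,0,9.2]]]' && python3 -m inch '[[40,[0,0,0],[0,0,0]],[40,[0,0,0],[0,0,0]]]'
python3 - <<'E'
from h import *
s=snap('wrist','w3'); cv2.imwrite('pics/w3b.png',cv2.resize(s['frame'],(800,600)))
t=telemetry.state();print(t['eef_pos'],t['tool_rot'].round(3).tolist())
print(proj(s,[.4674,.2063,.035])*800/560)
E
```

```text
time_s: 5.75
eef_pos: [0.5319, -0.1666, 0.0698]
tool_rot: [[-0.982, -0.191, 0.0], [-0.191, 0.982, -0.0], [-0.0, -0.0, -1.0]]
force: [-0.0, 0.1, 0.2]
grip_width: 0.0255
time_s: 6.75
eef_pos: [0.5036, -0.0067, 0.1698]
tool_rot: [[-0.715, 0.699, 0.0], [0.699, 0.715, -0.0], [-0.0, 0.0, -1.0]]
force: [0.2, 0.1, -0.3]
grip_width: 0.0399
time_s: 7.75
eef_pos: [0.467, 0.2056, 0.1698]
tool_rot: [[0.464, 0.886, 0.0], [0.886, -0.464, -0.0], [0.0, 0.0, -1.0]]
force: [-0.2, -0.3, 1.0]
grip_width: 0.0401
time_s: 8.0
eef_pos: [0.4671, 0.2044, 0.1697]
tool_rot: [[0.456, 0.89, -0.0], [0.89, -0.456, -0.0], [-0.0, 0.0, -1.0]]
force: [0.5, -1.2, 0.1]
grip_width: 0.0404
[0.46713021 0.20414595 0.16965808] [[0.457, 0.889, -0.0], [0.889, -0.457, -0.0], [-0.0, 0.0, -1.0]]
[[387.38861939 288.32172529]]
```

View pics/w3b.png

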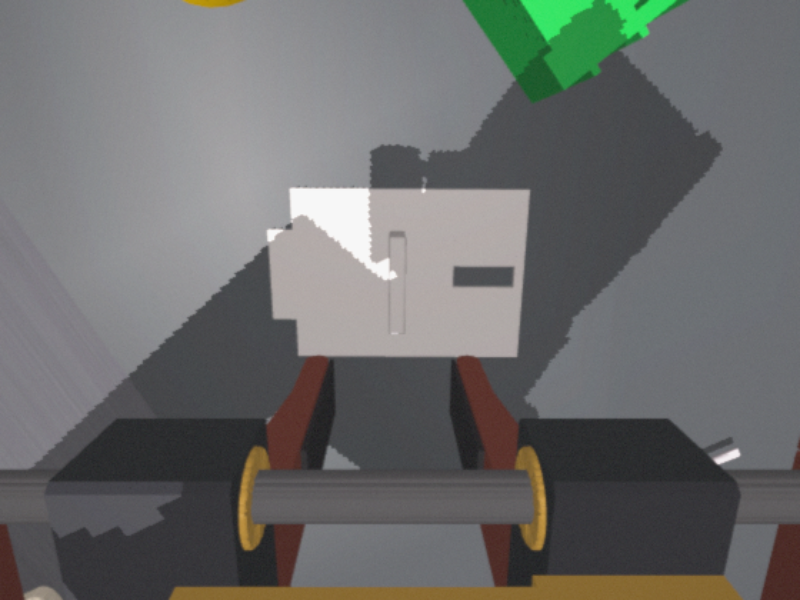

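The wrist view shows the cover: plate corners at (290,188), (529,190), (518,356) and (298,356), rib top centred at (397,285), and slot at (484,276).

Run:
```python
from h import *
s=load('w3');r=lambda u,z:ray(s,np.array(u)*.7-.15,z)
C=[r(u,.005) for u in [(290,188),(529.5,190),(518.5,356.5),(298,356.5)]]
L=lambda a,b:np.linalg.norm(a-b)*1e3
print('sides',L(C[0],C[1]),L(C[3],C[2]),L(C[0],C[3]),L(C[1],C[2]))
ctr=sum(C)/4;d=(C[1]+C[2]-C[0]-C[3])/2; e=(C[0]+C[1]-C[2]-C[3])/2;yw=np.arctan2(d[1],d[0])
print('ctr',ctr.round(4),'yaw',np.degrees(yw),np.degrees(np.arctan2(e[1],e[0]))-90)
print('grip from plate',(ctr-.008*np.r_[np.cos(yw),np.sin(yw),0]).round(4),'rib',r((397.5,285),.035).round(4),'slot',r((484,276.5),.005).round(4), (ctr+.049*np.r_[np.cos(yw),np.sin(yw),0]).round(4))
g=ctr-.008*np.r_[np.cos(yw),np.sin(yw),0]
R=Rdown(np.degrees(yw))
plan([((g[0],g[1],.06),R,3),((g[0],g[1],.009),R,4)],40)
```

```text
sides 149.8016411398507 151.07641584036546 112.57416151860683 111.33372809516476
ctr [0.48   0.2007 0.005 ] yaw -27.350946762822133 -27.127123655790065
grip from plate [0.4729 0.2044 0.005 ] rib [0.4737 0.2055 0.035 ] slot [0.5237 0.1783 0.005 ] [0.5235 0.1782 0.005 ]
[[40,[1.0,1.7,36.6],[0.0,0.0,0.0]],[40,[0.9,1.6,36.5],[0.0,0.0,0.1]],[40,[1.0,1.7,36.6],[0.0,0.0,0.0]],[40,[-0.0,-0.0,12.7],[0.0,0.0,0.0]],[40,[-0.0,-0.0,12.8],[0.0,0.0,0.0]],[40,[-0.0,-0.0,12.7],[0.0,0.0,0.0]],[40,[-0.0,-0.0,12.8],[0.0,0.0,0.0]]]
```

```bash
python3 -m inch '[[40,[1,1.7,36.5],[0,0,0]],[40,[1,1.7,36.5],[0,0,0]],[40,[1,1.6,36.5],[0,0,0]],[40,[0,0,13],[0,0,0]],[40,[0,0,13],[0,0,0]],[40,[0,0,13],[0,0,0]],[40,[0,0,12],[0,0,0]],[40,[0,0,0],[0,0,0]]]' && python3 -m inch '[[0,[0,0,0],[0,0,0]],[0,[0,0,0],[0,0,0]],[0,[0,0,0],[0,0,0]],[0,[0,0,0],[0,0,0]],[0,[0,0,0],[0,0,0]]]'
```

```text
time_s: 9.05
eef_pos: [0.4725, 0.2051, 0.0086]
tool_rot: [[0.459, 0.889, -0.001], [0.889, -0.459, -0.0], [-0.001, -0.001, -1.0]]
force: [-0.9, -0.1, -0.1]
grip_width: 0.0402
time_s: 9.68
eef_pos: [0.4729, 0.2053, 0.0095]
tool_rot: [[0.459, 0.889, 0.0], [0.889, -0.459, 0.0], [0.0, 0.0, -1.0]]
force: [-2.1, 1.2, 5.2]
grip_width: 0.0098
```

```bash
cat >> h.py <<'E'
PSI=9.7
STUD=np.array([.5322,-.1655])
def boxp(x,y,z):
    a=np.radians(PSI); return np.r_[STUD+(x-.062)*np.array([np.cos(a),np.sin(a)])+y*np.array([-np.sin(a),np.cos(a)]),z]
TC=np.array([.083,.0,.0095])
def pose(tx,tz,th,ty=0,yaw=0):
    """tcp pose for tongue tip at box (tx,ty,tz), tilt th"""
    R=Rdown(PSI+yaw,th); M=np.c_[R[:,1],-R[:,0]*-1,-R[:,2]]  # cover x=tool y, y=tool x, z=-tool z
    return boxp(tx,ty,tz)+M@TC,R
E
python3 - <<'E'
from h import *
t=telemetry.state();p=t['eef_pos'];R=t['tool_rot']
A=pose(-.058,.13,17);print(A[0])
e=plan([(p+[0,0,.15],R,4),(A[0]*[1,1,0]+[0,0,p[2]+.15],Rdown(PSI),12),(A[0],A[1],4)],0)
E
```

```text
[ 0.48941629 -0.17281315  0.16335175]
[[0,[0.0,0.0,-37.5],[0.0,0.0,0.0]],[0,[0.0,0.0,-37.5],[0.0,0.0,0.0]],[0,[0.0,0.0,-37.5],[0.0,0.0,0.0]],[0,[0.0,0.0,-37.5],[0.0,0.0,0.0]],[0,[-27.4,15.7,-0.0],[0.0,-0.0,-3.1]],[0,[-28.1,14.2,-0.0],[0.0,-0.0,-3.1]],[0,[-28.9,12.6,-0.0],[0.0,-0.0,-3.1]],[0,[-29.6,11.1,-0.0],[0.0,-0.0,-3.0]]]
[[0,[-30.1,9.4,-0.0],[0.0,-0.0,-3.1]],[0,[-30.5,7.9,-0.0],[0.0,-0.0,-3.1]],[0,[-30.9,6.2,-0.0],[0.0,-0.0,-3.1]],[0,[-31.3,4.5,-0.0],[0.0,-0.0,-3.1]],[0,[-31.4,2.8,-0.0],[0.0,-0.0,-3.1]],[0,[-31.5,1.1,-0.0],[0.0,-0.0,-3.0]],[0,[-31.5,-0.5,-0.0],[0.0,-0.0,-3.1]],[0,[-31.5,-2.3,-0.0],[0.0,-0.0,-3.1]]]
[[0,[0.0,0.0,-1.0],[-4.2,-0.0,-0.0]],[0,[0.0,0.1,-1.0],[-4.3,-0.0,-0.0]],[0,[0.0,0.1,-0.9],[-4.2,-0.0,-0.0]],[0,[0.0,0.3,-1.0],[-4.3,-0.0,-0.0]]]
```

```bash
python3 -m inch '[[0,[0,0,-37.5],[0,0,0]],[0,[0,0,-37.5],[0,0,0]],[0,[0,0,-37.5],[0,0,0]],[0,[0,0,-37.5],[0,0,0]],[0,[-27.5,15.5,0],[0,0,-3.1]],[0,[-28,14,0],[0,0,-3.1]],[0,[-29,12.5,0],[0,0,-3.1]],[0,[-29.5,11,0],[0,0,-3.0]]]' && python3 -m inch '[[0,[-30,9.5,0],[0,0,-3.1]],[0,[-30.5,8,0],[0,0,-3.1]],[0,[-31,6,0],[0,0,-3.1]],[0,[-31.5,4.5,0],[0,0,-3.1]],[0,[-31.5,3,0],[0,0,-3.1]],[0,[-31.5,1,0],[0,0,-3]],[0,[-31.5,-0.5,0],[0,0,-3.1]],[0,[-31.5,-2.5,0],[0,0,-3.1]]]' && python3 -m inch '[[0,[0,0,-1],[-4.2,0,0]],[0,[0,0,-1],[-4.3,0,0]],[0,[0,0,-1],[-4.2,0,0]],[0,[0,0.3,-1],[-4.3,0,0]],[0,[0,0,0],[0,0,0]],[0,[0,0,0],[0,0,0]]]'
python3 - <<'E'
from h import *
a=snap('wrist','w4');b=snap('scene','s4')
t=telemetry.state();print(t['eef_pos'],t['tool_rot'].round(3).tolist(),t['force'])
p,R=t['eef_pos'],t['tool_rot'];
tip=p-np.c_[R[:,1],R[:,0],-R[:,2]]@TC;print('tip',tip, 'want',boxp(-.058,0,.13))
u=proj(b,p)[0].astype(int);c=b['frame'][max(u[1]-70,0):u[1]+70,max(u[0]-70,0):u[0]+70]
cc=cv2.resize(c,(450,450),interpolation=cv2.INTER_CUBIC)
cv2.imwrite('pics/w4b.png',np.hstack([cc,cv2.resize(a['frame'],(350,262))[:450] if 0 else cv2.copyMakeBorder(cv2.resize(a['frame'],(350,262)),0,188,0,0,0)]))
E
```

```text
time_s: 10.68
eef_pos: [0.4776, 0.0784, 0.1589]
tool_rot: [[0.257, 0.966, -0.0], [0.966, -0.257, -0.0], [-0.0, -0.0, -1.0]]
force: [0.1, 0.6, -2.0]
grip_width: 0.0099
time_s: 11.68
eef_pos: [0.4884, -0.174, 0.1588]
tool_rot: [[-0.17, 0.985, -0.001], [0.985, 0.17, 0.0], [0.0, -0.001, -1.0]]
force: [0.6, 0.4, -2.8]
grip_width: 0.01
time_s: 12.42
eef_pos: [0.4888, -0.1732, 0.1632]
tool_rot: [[-0.168, 0.943, 0.287], [0.986, 0.161, 0.049], [-0.0, 0.291, -0.957]]
force: [0.9, -0.1, -1.9]
grip_width: 0.0098
[ 0.48921386 -0.17309757  0.16330111] [[-0.169, 0.943, 0.288], [0.986, 0.162, 0.049], [-0.0, 0.292, -0.956]] [-0.21352998  0.3269171  -2.70258885]
tip [ 0.41370401 -0.18604424  0.129986  ] want [ 0.41391558 -0.18571873  0.13      ]
```

View pics/w4b.png

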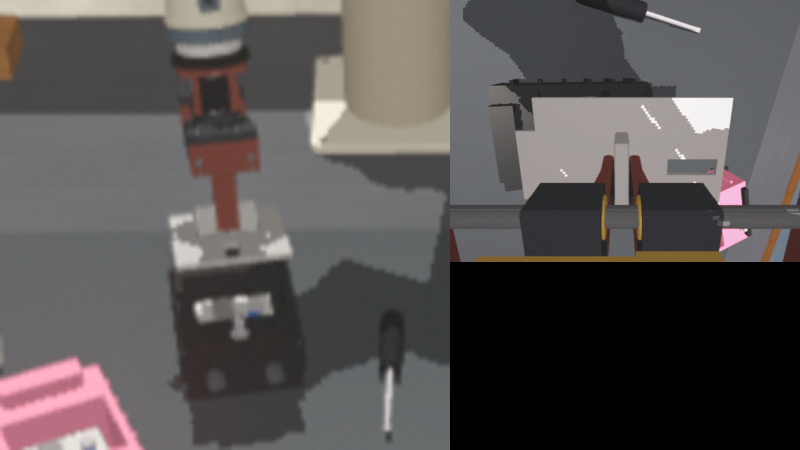

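The cover is tilted and held over the box with the stud in line below it. The computed tip is within 0.4 mm of where I want it. Next I'll lower it and hook it in.

Run:
```python
from h import *
B=pose(-.058,.0622,17);C=pose(-.0772,.0622,17)
e=plan([(*B,5),(*C,5)],0)
n=[]
for k,th in enumerate([14,11,8,6,4.5,3.2]): n.append((*pose(-.0772,.0622-.0002*k,th),2))
e=plan(n,0,start=e)
```

```text
[[0,[0.1,-3.9,13.0],[-0.0,0.0,0.0]],[0,[0.0,-3.9,12.9],[-0.0,0.0,0.0]],[0,[0.1,-3.9,13.0],[-0.0,0.0,0.0]],[0,[0.0,-3.9,13.0],[-0.0,0.0,0.0]],[0,[0.1,-3.9,13.0],[-0.0,0.0,0.0]],[0,[-0.0,-3.7,-1.1],[-0.0,0.0,0.0]],[0,[-0.0,-3.7,-1.2],[-0.0,0.0,0.0]],[0,[-0.0,-3.6,-1.1],[-0.0,0.0,0.0]]]
[[0,[-0.0,-3.7,-1.1],[-0.0,0.0,0.0]],[0,[-0.0,-3.7,-1.1],[-0.0,0.0,0.0]]]
[[0,[-0.0,0.2,2.2],[1.5,0.0,0.0]],[0,[-0.0,0.2,2.1],[1.5,0.0,0.0]],[0,[-0.0,0.2,2.3],[1.5,0.0,0.0]],[0,[-0.0,0.2,2.3],[1.5,0.0,0.0]],[0,[-0.0,0.2,2.3],[1.5,0.0,0.0]],[0,[-0.0,0.2,2.2],[1.5,0.0,0.0]],[0,[-0.0,0.1,1.6],[1.0,0.0,0.0]],[0,[-0.0,0.2,1.5],[1.0,0.0,0.0]]]
[[0,[-0.0,0.1,1.2],[0.7,0.0,0.0]],[0,[-0.0,0.1,1.2],[0.8,0.0,0.0]],[0,[-0.0,0.1,1.0],[0.6,0.0,0.0]],[0,[-0.0,0.1,1.1],[0.7,0.0,0.0]]]
```

```bash
python3 -m inch '[[0,[0,-3.9,13],[0,0,0]],[0,[0,-3.9,13],[0,0,0]],[0,[0,-3.9,13],[0,0,0]],[0,[0,-3.9,13],[0,0,0]],[0,[0,-3.9,13],[0,0,0]],[0,[0,0,0],[0,0,0]]]' && python3 -m inch '[[0,[0,-3.7,-1.1],[0,0,0]],[0,[0,-3.7,-1.1],[0,0,0]],[0,[0,-3.7,-1.1],[0,0,0]],[0,[0,-3.7,-1.1],[0,0,0]],[0,[0,-3.7,-1.1],[0,0,0]],[0,[0,0,0],[0,0,0]]]'
python3 - <<'E'
from h import *
t=telemetry.state();p,R=t['eef_pos'],t['tool_rot'];print(p,t['force'],t['ft_torque'])
tip=p-np.c_[R[:,1],R[:,0],-R[:,2]]@TC;print('tip',tip, 'want',boxp(-.0772,0,.0622))
s=snap('wrist','w5');b=snap('scene','s5')
u=proj(b,p)[0].astype(int);c=b['frame'][max(u[1]-60,0):u[1]+60,max(u[0]-60,0):u[0]+60]
cv2.imwrite('pics/w5b.png',np.hstack([cv2.resize(c,(380,420),interpolation=cv2.INTER_CUBIC),s['frame'][:,:420]]))
E
```

```text
time_s: 13.28
eef_pos: [0.4885, -0.1727, 0.0941]
tool_rot: [[-0.168, 0.943, 0.287], [0.986, 0.161, 0.05], [0.001, 0.291, -0.957]]
force: [0.9, -0.0, -1.2]
grip_width: 0.0099
time_s: 14.02
eef_pos: [0.4696, -0.1762, 0.0952]
tool_rot: [[-0.168, 0.943, 0.288], [0.986, 0.161, 0.049], [0.0, 0.292, -0.956]]
force: [-0.2, -0.7, -1.3]
grip_width: 0.0101
[ 0.46960301 -0.17623066  0.09520138] [-0.24809574 -0.72992141 -1.32230365] [-0.11671323  0.27834533 -0.0754391 ]
tip [ 0.39409    -0.18909568  0.06186179] want [ 0.39499008 -0.18895372  0.0622    ]
```

View pics/w5b.png

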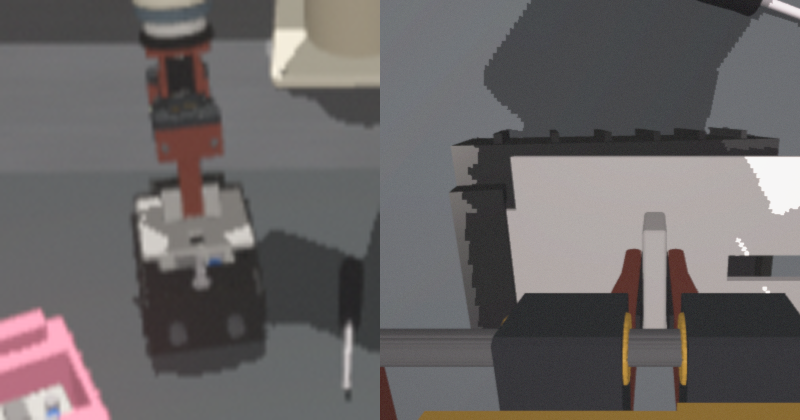

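The tongue is in under the lip with no contact force; in the wrist view the lip covers the tongue at left. Next is the swing down.

```bash
python3 -m inch '[[0,[0,0.4,2.2],[1.5,0,0]],[0,[0,0.3,2.2],[1.5,0,0]],[0,[0,0.2,2.3],[1.5,0,0]],[0,[0,0.2,2.3],[1.5,0,0]],[0,[0,0.2,2.3],[1.5,0,0]],[0,[0,0.2,2.2],[1.5,0,0]],[0,[0,0,0],[0,0,0]]]'
python3 - <<'E'
from h import *
t=telemetry.state();p,R=t['eef_pos'],t['tool_rot'];print(p,t['force'],t['ft_torque'])
tip=p-np.c_[R[:,1],R[:,0],-R[:,2]]@TC;print('tip',tip, 'want',boxp(-.0772,0,.0618))
s=snap('wrist','w6');b=snap('scene','s6')
u=proj(b,boxp(.05,0,.07))[0].astype(int);c=b['frame'][max(u[1]-45,0):u[1]+45,max(u[0]-45,0):u[0]+45]
cv2.imwrite('pics/w6b.png',np.hstack([cv2.resize(c,(420,420),interpolation=cv2.INTER_CUBIC),cv2.resize(s['frame'][150:360,350:540],(380,420))]))
E
```

```text
time_s: 15.0
eef_pos: [0.475, -0.1754, 0.0824]
tool_rot: [[-0.169, 0.976, 0.138], [0.986, 0.167, 0.023], [-0.0, 0.14, -0.99]]
force: [-0.6, -0.1, -2.8]
grip_width: 0.0099
[ 0.475033   -0.17537125  0.08238412] [-0.56018426 -0.09259046 -2.77746262] [-0.07412079  0.14259896  0.06018961]
tip [ 0.39533646 -0.18903967  0.06138687] want [ 0.39499008 -0.18895372  0.0618    ]
```

View pics/w6b.png

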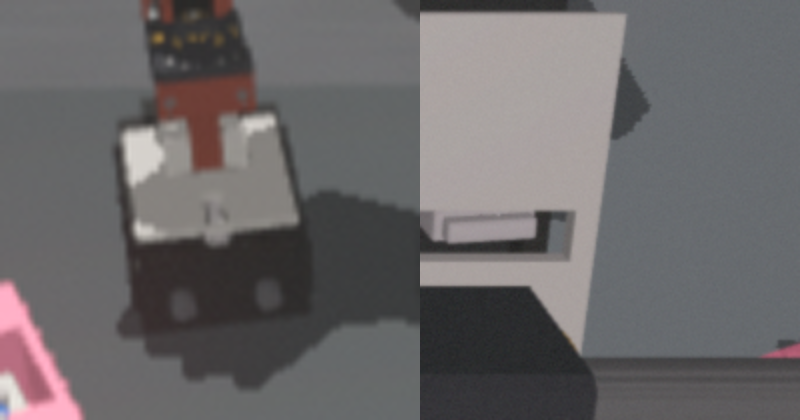

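The wing is coming up through the slot, so I'll finish the swing.

```bash
python3 -m inch '[[0,[0,0.1,1.6],[1,0,0]],[0,[0,0.2,1.5],[1,0,0]],[0,[0,0.1,1.2],[0.7,0,0]],[0,[0,0.1,1.2],[0.8,0,0]],[0,[0,0.1,1],[0.6,0,0]],[0,[0,0.1,1],[0.7,0,0]],[0,[0,0,0],[0,0,0]]]'
python3 - <<'E'
from h import *
t=telemetry.state();p,R=t['eef_pos'],t['tool_rot'];print(p,R[2],t['force'],t['ft_torque'])
tip=p-np.c_[R[:,1],R[:,0],-R[:,2]]@TC;print('tip',tip, 'want',boxp(-.0772,0,.0612))
E
```

```text
time_s: 15.98
eef_pos: [0.4761, -0.1752, 0.075]
tool_rot: [[-0.169, 0.984, 0.055], [0.986, 0.168, 0.009], [-0.0, 0.056, -0.998]]
force: [-0.3, 0.3, -2.7]
grip_width: 0.01
[ 0.4760702  -0.17517066  0.07497143] [-5.29628250e-05  5.56572450e-02 -9.98449933e-01] [-0.31172729  0.28906148 -2.74172338] [-0.01750312  0.13800164 -0.02321698]
tip [ 0.39490587 -0.18905068  0.0608666 ] want [ 0.39499008 -0.18895372  0.0612    ]
```

```bash
python3 -m inch '[[30,[0,0,0],[0,0,0]],[30,[0,0,0],[0,0,0]],[30,[0,0,0],[0,0,0]],[30,[0,0,-10],[0,0,0]],[30,[0,0,-20],[0,0,0]],[30,[0,0,-40],[3.2,0,0]],[30,[0,0,-30],[0,0,0]],[30,[0,0,0],[0,0,0]]]'
python3 - <<'E'
from h import *
t=telemetry.state()
# move back toward lip so wrist cam can see? just plan turn to jaw 99.7 over the stud
a=np.radians(PSI)
e=plan([(np.r_[STUD,.165],Rdown(55),5),(np.r_[STUD,.165],Rdown(99.7),5)],30)
E
```

```text
time_s: 16.98
eef_pos: [0.4737, -0.1765, 0.1776]
tool_rot: [[-0.168, 0.986, 0.005], [0.986, 0.168, -0.002], [-0.003, 0.005, -1.0]]
force: [0.4, 0.0, -0.2]
grip_width: 0.0298
[[30,[0.2,11.9,2.6],[0.0,0.1,-9.1]],[30,[-1.7,11.8,2.6],[0.1,0.0,-9.0]],[30,[-3.5,11.3,2.5],[0.0,0.1,-9.1]],[30,[-5.3,10.7,2.6],[0.1,0.0,-9.0]],[30,[-6.8,9.7,2.5],[0.0,0.1,-9.1]],[30,[-0.0,0.0,0.0],[0.0,-0.0,-8.9]],[30,[-0.0,0.0,0.0],[0.0,-0.0,-9.0]],[30,[-0.0,0.0,0.0],[0.0,-0.0,-8.9]]]
[[30,[-0.0,-0.0,0.0],[0.0,-0.0,-9.0]],[30,[-0.0,-0.0,0.0],[0.0,-0.0,-8.9]]]
```

```bash
python3 -m inch '[[30,[0,12,2.5],[0,0,-9]],[30,[-1.7,12,2.5],[0,0,-9]],[30,[-3.5,11.5,2.5],[0,0,-9]],[30,[-5.3,10.7,2.5],[0,0,-9]],[30,[-6.8,9.7,2.5],[0,0,-9]],[30,[0,0,0],[0,0,-9]],[30,[0,0,0],[0,0,-9]],[30,[0,0,0],[0,0,-9]]]' && python3 -m inch '[[30,[0,0,0],[0,0,-9]],[30,[0,0,0],[0,0,-9]],[30,[0,0,0],[0,0,0]],[30,[0,0,0],[0,0,0]]]'
python3 - <<'E'
from h import *
s=snap('wrist','w7');f=s['frame'];t=telemetry.state();print(t['eef_pos'],t['tool_rot'].round(3).tolist())
for q in [boxp(.062,0,.083),boxp(.062,.056,.07)]: print(proj(s,q)*800/560)
cv2.imwrite('pics/w7b.png',cv2.resize(f,(800,600)))
e=plan([(np.r_[STUD,.09],Rdown(99.7),3),(np.r_[STUD,.074],Rdown(99.7),2)],26)
E
```

```text
time_s: 17.98
eef_pos: [0.5301, -0.1647, 0.1613]
tool_rot: [[-0.99, 0.139, -0.002], [0.139, 0.99, 0.001], [0.002, 0.0, -1.0]]
force: [0.7, -0.1, 0.5]
grip_width: 0.0301
time_s: 18.48
eef_pos: [0.5306, -0.1649, 0.1619]
tool_rot: [[-0.986, -0.165, -0.001], [-0.165, 0.986, 0.0], [0.001, 0.0, -1.0]]
force: [0.7, -1.0, -0.3]
grip_width: 0.0299
[ 0.5307103  -0.16494038  0.16206911] [[-0.986, -0.166, -0.001], [-0.166, 0.986, 0.0], [0.001, 0.0, -1.0]]
[[392.42501646 318.65436879]]
[[500.25703332 310.96830531]]
[[26,[-0.5,-0.3,24.0],[0.0,-0.0,-0.1]],[26,[-0.4,-0.2,24.0],[0.0,-0.0,-0.0]],[26,[-0.5,-0.3,24.1],[0.0,-0.0,-0.1]],[26,[-0.0,-0.0,8.0],[0.0,-0.0,0.0]],[26,[-0.0,-0.0,8.0],[0.0,-0.0,0.0]]]
```

View pics/w7b.png

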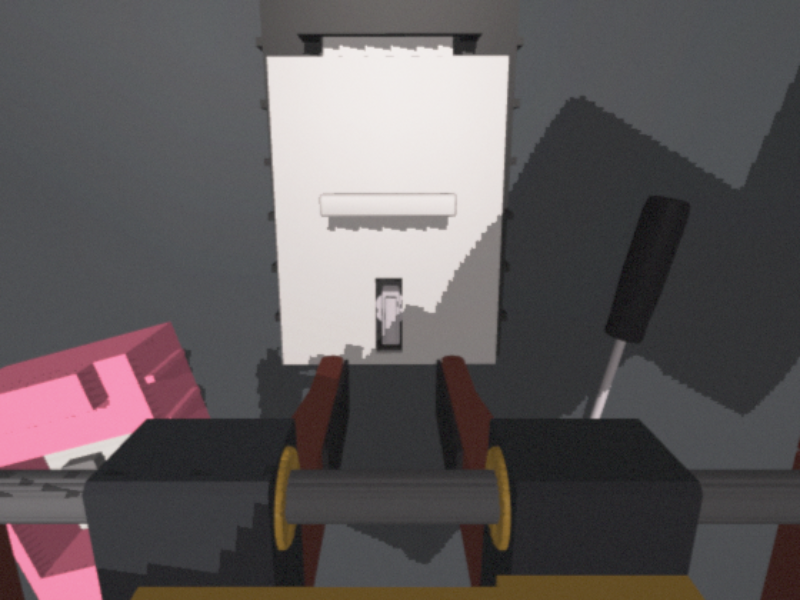

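The cover is on: tongue under the lip at (388,45), wing in line inside the slot at (390,315), as predicted. Now I'll bring the fingertips astride the wing and press.

```bash
python3 -m inch '[[26,[-0.5,-0.3,24],[0,0,0]],[26,[-0.4,-0.2,24],[0,0,0]],[26,[-0.5,-0.3,24],[0,0,0]],[26,[0,0,8],[0,0,0]],[15,[0,0,8],[0,0,0]],[15,[0,0,0],[0,0,0]],[15,[0,0,0],[0,0,0]],[15,[0,0,0],[0,0,0]]]' && python3 -m inch '[[15,[0,0,2],[0,0,0]],[15,[0,0,2],[0,0,0]],[15,[0,0,2],[0,0,0]],[15,[0,0,1.5],[0,0,0]],[15,[0,0,0],[0,0,0]],[15,[0,0,0],[0,0,0]]]'
```

```text
time_s: 19.52
eef_pos: [0.5329, -0.1657, 0.075]
tool_rot: [[-0.986, -0.168, 0.001], [-0.168, 0.986, -0.0], [-0.001, -0.001, -1.0]]
force: [0.0, -0.4, 0.4]
grip_width: 0.015
time_s: 20.27
eef_pos: [0.5331, -0.1657, 0.0675]
tool_rot: [[-0.986, -0.168, 0.001], [-0.168, 0.986, -0.0], [-0.001, -0.0, -1.0]]
force: [0.0, 0.7, 7.8]
grip_width: 0.015
```

```bash
python3 -m inch '[[15,[0,0,1],[0,0,0]],[15,[0,0,1],[0,0,0]],[15,[0,0,0.6],[0,0,0]],[15,[0,0,0],[0,0,0]],[15,[0,0,0],[0,0,0]]]'
```

```text
time_s: 20.9
eef_pos: [0.5332, -0.1657, 0.0653]
tool_rot: [[-0.986, -0.168, 0.001], [-0.168, 0.986, -0.0], [-0.001, -0.001, -1.0]]
force: [-1.2, 0.8, 11.3]
grip_width: 0.0152
```

```bash
python3 -m inch '[[15,[0,0,1],[0,0,0]],[0,[0,0,0],[0,0,0]],[0,[0,0,0],[0,0,0]],[0,[0,0,0],[0,0,0]]]'
```

```text
time_s: 21.4
eef_pos: [0.5335, -0.1653, 0.0651]
tool_rot: [[-0.986, -0.168, 0.002], [-0.168, 0.986, 0.0], [-0.002, -0.0, -1.0]]
force: [-2.2, 3.5, 19.3]
grip_width: 0.0088
```

```bash
python3 -m inch '[[0,[0,0,0],[0,0,8]],[0,[0,0,0],[0,0,8]],[0,[0,0,0],[0,0,8]],[0,[0,0,0],[0,0,8]]]' && python3 -m inch '[[0,[0,0,0],[0,0,10]],[0,[0,0,0],[0,0,10]],[0,[0,0,0],[0,0,10]],[0,[0,0,0],[0,0,10]],[0,[0,0,0],[0,0,10]],[0,[0,0,0],[0,0,8]],[0,[0,0,0],[0,0,2]],[0,[0,0,0],[0,0,0]]]'; python3 -c "
from h import *
t=telemetry.state();print(t['eef_pos'],t['force'],t['ft_torque'])"
```

```text
time_s: 21.9
eef_pos: [0.5334, -0.1664, 0.0651]
tool_rot: [[-0.924, 0.383, 0.002], [0.383, 0.924, -0.002], [-0.002, -0.001, -1.0]]
force: [-4.0, -1.8, 18.6]
grip_width: 0.0088
time_s: 22.9
eef_pos: [0.5319, -0.1676, 0.0651]
tool_rot: [[-0.136, 0.991, -0.001], [0.991, 0.136, -0.003], [-0.003, -0.001, -1.0]]
force: [-10.9, -9.7, 22.2]
grip_width: 0.0094
[ 0.53188897 -0.16758212  0.06512867] [-10.88980027  -9.73607713  22.18607723] [-1.75124989  1.83999552  0.50858875]
```

```bash
python3 -m inch '[[0,[0,-1.5,-1.5],[0,0,0]],[0,[0,0,-1],[0,0,-1.5]],[18,[0,0,0],[0,0,0]],[18,[0,0,0],[0,0,0]],[18,[0,0,-4],[0,0,0]],[22,[0,0,-15],[0,0,0]],[26,[0,0,-40],[0,0,0]],[26,[0,0,-40],[0,0,0]]]' && python3 -m inch '[[26,[0,-30,-5],[0,0,0]],[26,[0,-30,0],[0,0,0]],[26,[0,0,0],[0,0,0]],[26,[0,0,0],[0,0,0]]]'
python3 - <<'E'
from h import *
s=snap('wrist','w8');f=s['frame'];S=snap('scene','s8')
u=proj(S,boxp(.05,0,.07))[0].astype(int);c=S['frame'][u[1]-45:u[1]+45,u[0]-45:u[0]+45]
cv2.imwrite('pics/w8b.png',np.hstack([cv2.resize(c,(300,420),interpolation=cv2.INTER_CUBIC),f[:,30:530]]))
E
```

```text
time_s: 23.9
eef_pos: [0.5308, -0.1656, 0.1664]
tool_rot: [[-0.16, 0.987, -0.0], [0.987, 0.16, 0.0], [0.0, -0.0, -1.0]]
force: [0.8, -0.7, -0.0]
grip_width: 0.026
time_s: 24.4
eef_pos: [0.4729, -0.1755, 0.1705]
tool_rot: [[-0.159, 0.987, 0.002], [0.987, 0.159, -0.0], [-0.001, 0.001, -1.0]]
force: [-0.1, -0.5, 0.3]
grip_width: 0.0263
```

View pics/w8b.png

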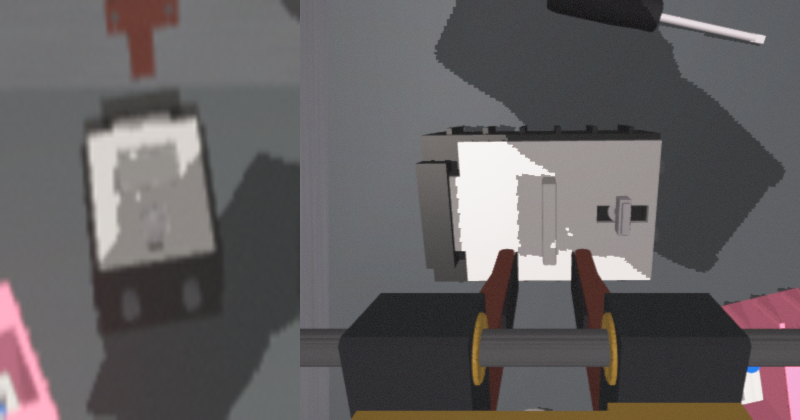

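The wing now stands across the slot at (623,216), the plate is flat, and the tongue is under the lip at (450,220). I'll do one numeric check and then hand in.

Run:
```python
from h import *
s=load('w8');r=lambda u:ray(s,np.array(u)-[270,0],.066)
C=[r(u) for u in [(458,142),(661,140),(652,279.5),(467,280)]]
L=lambda a,b:np.linalg.norm(a-b)*1e3
print('sides',L(C[0],C[1]),L(C[3],C[2]),L(C[1],C[2]))
a=np.radians(PSI);ctr=sum(C)/4;d=(C[1]+C[2]-C[0]-C[3])/2
v=ctr[:2]-STUD;print('cover origin in box',[1e3*(v@[np.cos(a),np.sin(a)])+62,1e3*(v@[-np.sin(a),np.cos(a)])],'(want 13,0) yaw',np.degrees(np.arctan2(d[1],d[0])))
t=telemetry.state();print(t['time_s'],t['force'])
print(ticket.close_job())
```

```text
sides 148.91228256476938 151.4514086102703 112.10137492320638
cover origin in box [np.float64(15.454543621285652), np.float64(-1.8670435682987334)] (want 13,0) yaw 9.536224078652682
24.5 [-0.52061632 -0.48246492  0.58655931]
the job is handed in; nothing more can be done
None
```

The cover is on the box with the stud turned back across its slot. I handed the job in at about 24.5 s of the 72 s allowed; no verdict is reported.

**What I did:** I turned the stud to its in-line stop and hooked the tongue under the lip with the cover tilted 17°. I then swung the cover down over the stud and released it onto the seal. Last, I pressed beside the slot with about 20 N until the plate met the rim, turned the stud back to its stop, let go and backed off.

**Last checks that agreed:**
- **Picture:** the last one shows the wing across the slot, the plate flat and the tongue under the lip.
- **Stud:** the jaws ended at about 8° against a box yaw of 9.7°, so the stud should be at its locked stop.
- **Press:** the fingertips measured 65 mm above the bench, which is the plate's top when it lies on the rim.
- **Robot and bystanders:** nothing was being touched (force about 0.5 N). I never went near the screwdriver, tape or jar, but I did not measure their positions at the end.

**One check that was off:** the cover measured about 2.5 mm forward and 1.9 mm sideways of nominal. That is within the 9 mm slot limit and leaves the tongue about 7.5 mm under the lip. It may partly be camera calibration, which is only good to about 2 mm. I did not measure the height of the held-down slot-end edge on its own; it rests on the press and the locked stud.

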